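# Free a jammed signal-lamp unit and lock it upright on its bayonet base

### The arm

A 7-joint arm with a two-finger parallel gripper is mounted at the origin on a cart in front of the work surface, level with it; the furniture and walls round the work are solid. World frame = base frame: x ahead of the robot, y to its left, z up, the work surface at z = 0. Lengths are in mm, angles in rad, forces in N, time in s.
With the tool pointing down it reaches from about 350 to 900 mm from the base axis. Payload 7.2 kg.
Tool frame: the origin (TCP) lies midway between the tips of the shut fingers; the grasp point (between the pads) lies 19 mm behind it; z points along the fingers, y is the line along which they close (so a half turn about z gives the same grasp; the last joint's range is limited). The gripper opens to 88 mm and grips with 3 to 60 N. Pads are 20 mm wide; open, the fingers measure 115 mm over their backs; the gripper's body (75 mm by 178 mm) begins 61 mm behind the grasp point.
Start: joints at [1.112, 0.411, -0.013, 1.596, 0.006, 1.134, -0.082], TCP at [238.069, -577.886, 222.653] pointing down, gripper open.
Joint ranges: [-2.95, 2.95], [-0.29, 1.99], [-1.47, 1.44], [0.14, 2.54], [-1.03, 4.17], [0.13, 1.85], [-2.86, 2.86]. Speed limits (rad/s): [2.39, 2.39, 3.01, 3.01, 3.14, 3.14, 3.14].

### API

Orientations are given as a rotation vector (axis times angle).
In Python, from workcell import env gives the robot as it stands. The module is installed in compiled form; this text tells all that it offers.
- The arm moves only by the tool drive_tool, never from a script. Its argument "targets" is a list that holds one entry, the list of rows, each a list of 6 numbers: the shift along the world's x, y, z scaled (see below), then the turn, a rotation vector about the world's x, y, z scaled (see below). A call has 1 to 12 rows; each row shifts and turns the commanded pose from where the row before left it; what a row does not reach is not made up. The controller multiplies each number of a shift by 400 mm and each number of a turn by 30 degrees. A row lasts 1/10 s, in which the tool goes at most 50 mm and 8.59 degrees, less where a joint would pass 70% of its speed; a pose out of reach is approached as far as the arm can. A call with a number of a shift or a turn outside -1 to 1 is refused whole. A call with a gripper value outside its range is refused whole. "jaw" is the gripper command: -1 is fully open, 1 is shut, values between are in proportion, set as the call begins (left out, the last holds). The fingers move at their own pace and stop on an object; "grip_force" is the grip in N (left out, the last holds). Time passes only in rows, so rows that do not move let the fingers close. It gives the time, the measured TCP pose, the force, the opening and the grip force at its end, in the units of the state.
- env.observe(): the state, without advancing time (a new reading comes with each control period).
- env.grab_frame(name): name is "scene" or "top" or "wrist"; returns the picture (480x640x3 uint8, red, green, blue); there is no depth.
- env.camera_info(name): a dict with "fov_y" (degrees; the focal length in pixels is half the picture's height over the tangent of half this angle, whatever the lens; pixels are square), "cx", "cy" (the principal point, pixels), "distortion" ([k1, k2, p1, p2, k3] as OpenCV has them; the pictures are not rectified), "extrinsics" (4x4, takes a point from camera to world coordinates); the wrist camera has in their place "hand_eye" (4x4, takes a point from camera to tool coordinates, whose origin is the TCP and whose axes are the flange's). Camera axes: x right, y up, looking along -z (the intrinsics and any distortion apply to the point x, -y, -z); pixel columns grow to the right and rows downward; lengths in mm; the calibration is good to about 2 mm. A picture is of the moment at which its call begins: read the wrist's pose just before it. camera_info takes no time and is no camera call.
- env.job_done(): hands the job in; it is judged then, once.
The state is a dict: "time_s": time; "joint_positions": joint angles; "dq": joint speeds; "effort": joint torques, N m; "position": TCP position; "eef_rot": TCP orientation; "contact_force": force on the tool from outside, world axes, zero at the start; "ft_torque": the same for the moment, N m; "grip_width": finger opening in mm; "grip_force": force on a finger pad.
Only numpy, scipy, OpenCV 4.12 (cv2) and the standard library are available. Lean on these libraries where they do the work, as an engineer would, in place of code of your own. Each camera call takes 0.05 s, during which the arm holds its last target. There are 200 camera calls.

### The job

The signal-lamp unit has slid foot first under the corner plate in the far corner of the parts tray and is jammed there. Ease it out without forcing it against the tray, stand it upright and fit it to the lamp base: lower its foot into the socket with the two pins going down through the two slots, press it down against the spring, turn it clockwise as seen from above until the pins spring up into their pockets, and let go. Do not knock over the jar or shift the circuit board that stand nearby.

Things in the scene. Friction and masses are not known exactly. Their poses are not given: they have to be found in the camera images.
- lamp_centre (a point): Signal-lamp unit, loose, 0.16 kg, 98 mm long: white ribbed round lens between two black square ends, grey round foot with pins. This point: on its axis at mid-lens, 59 mm from the foot's end. z: along the unit from foot to cap (up when it stands, on its flat 21 mm foot end); y: along its two pins. Lens 36 mm in diameter, 46 mm long. At the start the pins lie level.
- lamp_collar (a point): Centre of the unit's black square collar (40x40 mm, 16 mm high, between lens and foot), on the axis 28 mm from the foot's end; axes as lamp_centre. White rib on the two sides facing the pins. Below it: rubber gasket 36 mm in diameter, 2 mm thick, then the round foot, 28 mm in diameter, 18 mm long, its last 5 mm tapered to 21 mm.
- lamp_cap (a point): Centre of the unit's black square cap (40x40 mm, 16 mm high), on the axis 90 mm from the foot's end, 8 mm below the flat top; axes as lamp_centre, flat sides square to the pins. When the unit stands it can be held here from above on either pair of sides.
- lamp_pins (a point): Middle of the unit's two steel bayonet pins, on the axis 8 mm from the foot's end; axes as lamp_centre. The pins are 6 mm thick and stick out along +y and -y, 38 mm from tip to tip, 10 mm below the gasket's underside when the unit stands.
- tray: Grey sheet-steel parts tray, fixed, square, 184 mm inside, 51 mm high, walls 2 mm, floor 3 mm thick. Origin on the bench under its centre; x points along the diagonal to the corner of the jam (the far one), z up. Rim turned in by 14 mm, underside 49 mm above the bench; at the same height a plate closes each corner to 48 mm along the diagonal. A heat sink 27 mm high is in the near corner, small terminal blocks left and right.
- tray_corner (a point): Inner far corner of the tray, at floor height (3 mm), 130 mm from its origin along x; axes as tray. The lamp unit lies here, foot in the corner on the floor, axis level with the tray's x, cap end raised some 18 degrees on a black connector block (26x85x24 mm) across the tray's middle. Foot and collar are under the corner plate: draw it 30 to 40 mm out along its axis, then lift.
- base: Lamp base, fixed: black round bayonet socket 58 mm in diameter on a round aluminium foot 82 mm in diameter with four screws, 55 mm high in all. Origin on the bench under its centre, z up. The socket's two slots lie along +x and -x, each marked by a white bar on the rim; the pockets in which the pins end are marked by white dots. A cable gland sticks out at -x.
- base_mouth (a point): Centre of the socket's mouth, in its top face, 55 mm above the bench; axes as base. Hole 31 mm in diameter; slots about 10 mm wide, out to 21 mm from the axis. Pins 8 to 10 mm below the mouth can turn, clockwise from above: pockets at 75 degrees from the slots, solid stop a few degrees on; the other way is blocked. Released there, the pins spring up to about 5 mm below the mouth.
- contact (a joint): Travel of the sprung brass contact disc in the socket, 0 (up) to 0.0075 m (pressed). At 0 its top is 12 mm below the mouth: a unit resting on it has its pins 4 mm below the mouth, still in the slots. It takes about 4 N to start and 9 N at 6 mm, where the gasket meets the mouth: the end of the press. With the unit locked it reads about 1 mm.
- jar: White jar with a yellow screw lid, 44 mm in diameter, 44 mm high, standing; origin at the centre of its underside, z up. A bystander: do not knock it over.
- board: Small green circuit board on four standoffs, 70x100x22 mm; origin at the centre of its underside. A bystander: leave it where it is.

How it is judged (in metres and radians):
At the end, for the whole second after the job is handed in: The lamp unit stands upright (within 0.09 rad) in the base's socket, its pins within 3 mm of the socket's axis, 3.5 to 7.2 mm below the mouth (sprung up into the pockets) and turned 67 degrees or more out of the slots' line (horizontal distance between lamp_pins and base_mouth below 0.003 m and z of lamp_pins in the frame of base_mouth between -0.0072 and -0.0035 m and angle between the y axis of lamp_centre and the x axis of base, either way round above 1.17 rad and angle between lamp_centre's own z axis and vertical below 0.09 rad); the robot touches nothing.
It fails at once if the lamp unit is forced against the tray with more than 35 N (contact force between lamp and tray above 35 N).
It fails at once if the flux jar is tipped over (angle between jar's own z axis and vertical above 0.5 rad).
It fails at once if the circuit board is shifted more than 20 mm (distance of board from where it was at the start of the episode above 0.02 m).
It also fails if it takes over 67 s, if anything falls off the work surface, if the arm or the gripper's body presses on something with over 40 N, if the wrist force passes 120 N, or if a joint passes its speed limit or range.

## Working session

There is one attempt and no reset: what is moved stays moved. The work goes in short steps, Python scripts to look and compute and a tool call to move; the robot and the scene stay as the last step left them, time stands still between calls to the robot, and variables do not carry over. Pictures are saved under pics/ and viewed, at most 14 in all, crops included, and the job is handed in when it is done.

Besides the shell and the picture viewer there is one more tool, called after "Call:" by a JSON object that holds its "op" and its "data", one argument or row to a line. drive_tool: Moves the arm, as the interface text tells. Its arguments: {"type":"object","properties":{"targets":{"type":"array","items":{"type":"array","items":{"type":"array","items":{"type":"number","minimum":-1,"maximum":1}}}},"jaw":{"type":"number"},"grip_force":{"type":"number"}},"required":["targets"]}

```bash
mkdir -p pics
cat > h.py <<'E'
import numpy as np,cv2
from workcell import env
from scipy.spatial.transform import Rotation as R
def cam(n,s=None):
    i=env.camera_info(n); f=240/np.tan(np.radians(i['fov_y'])/2)
    K=np.array([[f,0,i['cx']],[0,f,i['cy']],[0,0,1.]]); D=np.array(i['distortion'],float)
    if n=='wrist':
        s=s or env.observe(); T=np.eye(4);T[:3,:3]=R.from_rotvec(s['eef_rot']).as_matrix();T[:3,3]=s['position'];E=T@np.array(i['hand_eye'])
    else:E=np.array(i['extrinsics'])
    return K,D,E
def ray(c,px):
    K,D,E=c; p=cv2.undistortPoints(np.array(px,float).reshape(-1,1,2),K,D)[:,0]
    d=np.c_[p[:,0],-p[:,1],-np.ones(len(p))]@E[:3,:3].T
    return E[:3,3],d
def onz(c,px,z):
    o,d=ray(c,px); return o+d*((z-o[2])/d[:,2])[:,None]
def proj(c,P):
    K,D,E=c; q=(np.array(P,float).reshape(-1,3)-E[:3,3])@E[:3,:3]
    q=q*[1,-1,-1]; return cv2.projectPoints(q,np.zeros(3),np.zeros(3),K,D)[0][:,0]
def grab(n,f):
    im=env.grab_frame(n)[:,:,::-1].copy(); cv2.imwrite('pics/'+f+'.png',im); return im
E
python3 - <<'E'
from h import *
s=env.observe();print(s)
for n in('scene','top','wrist'):
    print(n,env.camera_info(n)); grab(n,n+'0')
E
```

```text
{'time_s': 0.0, 'joint_positions': array([ 1.11174342,  0.41190238, -0.01272116,  1.5969984 ,  0.00562417,
        1.13428999, -0.0821991 ]), 'dq': array([ 5.95567714e-04,  7.36752546e-04, -1.13356429e-04, -7.33465719e-05,
        3.11053690e-03, -1.64544610e-05, -1.37697662e-03]), 'effort': array([ 1.98718499e-04, -5.87940466e+01,  6.41766507e-01, -2.91073090e+01,
       -5.37857332e-02,  1.82904163e-02,  1.18196799e-04]), 'position': array([ 237.88775443, -577.43685478,  221.82616638]), 'eef_rot': array([-3.08030495e+00, -6.09825679e-01,  6.72718615e-04]), 'contact_force': array([-0.3006786 ,  0.24075915, -0.83242421]), 'ft_torque': array([-0.01876398, -0.01285081, -0.00758365]), 'grip_force': 0.0, 'grip_width': 87.80799107208696}
scene {'fov_y': 53.30970744065679, 'cx': 314.783801658456, 'cy': 240.06725765766527, 'distortion': array([-0.05922908,  0.        ,  0.        ,  0.        ,  0.        ]), 'extrinsics': array([[-8.93423064e-01,  2.81932209e-01, -3.49727690e-01,
         2.43092184e+02],
       [-4.49030991e-01, -5.38133374e-01,  7.13290712e-01,
         4.89849808e+02],

[... 528 characters left out ...]
,
       [-2.18566581e-04,  2.42238188e-01,  9.70216786e-01,
         1.06552368e+03],
       [ 0.00000000e+00,  0.00000000e+00,  0.00000000e+00,
         1.00000000e+00]])}
wrist {'fov_y': 66.11641943838369, 'cx': 320.2568987217145, 'cy': 239.8681677422543, 'distortion': array([-0.05200203,  0.        ,  0.        ,  0.        ,  0.        ]), 'hand_eye': array([[-8.68214350e-05,  9.55561680e-01,  2.94791230e-01,
         8.13057192e+01],
       [ 9.99999979e-01,  2.87414912e-05,  2.01353228e-04,
        -5.07986404e-01],
       [ 1.83932689e-04,  2.94791241e-01, -9.55561662e-01,
        -1.62665005e+02],
       [ 0.00000000e+00,  0.00000000e+00,  0.00000000e+00,
         1.00000000e+00]])}
```

View pics/top0.png

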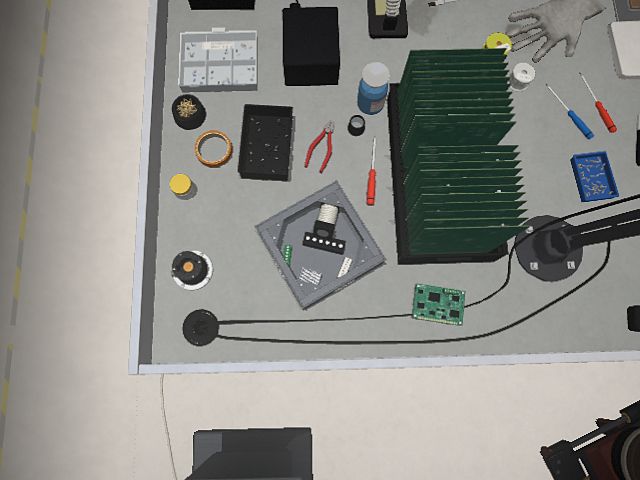

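View pics/scene0.png

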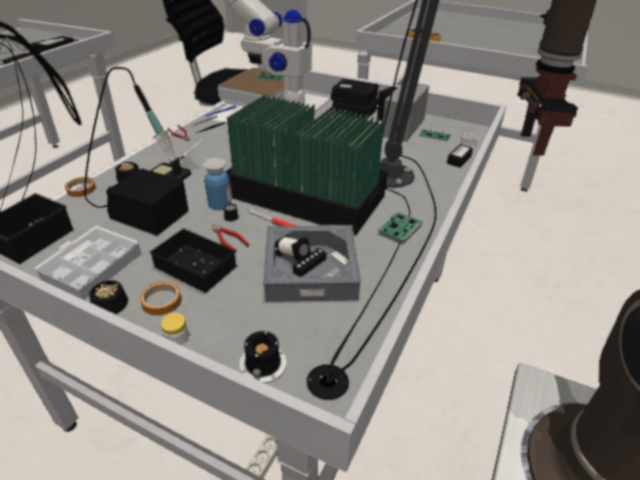

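The top view shows the tray with its corners near (336,182), (256,228), (305,308) and (385,262). The lamp lens is at (328,213), the cap at (323,229), the base at (190,268), the jar at (180,184) and the board at (438,303). The scene view agrees.

Run:
```python
from h import *
c=cam('top')
for n,p,z in [('far',(336,182),51),('left',(256,228),51),('near',(305,308),51),('right',(385,262),51),('lens',(328,213),40),('cap',(323,229),60),('base',(188,267),55),('jar',(180,183),44),('board',(438,303),22),('rack',(400,255),40),('racktop',(410,50),130)]:
    print(n,onz(c,[p],z).round(0))
```

```text
far [[ 717. -244.   51.]]
left [[625. -81.  51.]]
near [[ 464. -175.   51.]]
right [[ 549. -333.   51.]]
lens [[ 655. -226.   40.]]
cap [[ 617. -214.   60.]]
base [[549.  51.  55.]]
jar [[726.  75.  44.]]
board [[ 469. -437.   22.]]
rack [[ 564. -365.   40.]]
racktop [[ 965. -398.  130.]]
```

Call:
{"op": "drive_tool", "data": {
  "targets": [
    [[0.067, 0.079, 0.023, 0, 0, -0.105], [0.067, 0.079, 0.023, 0, 0, -0.105], [0.067, 0.079, 0.023, 0, 0, -0.105], [0.067, 0.079, 0.023, 0, 0, -0.105], [0.067, 0.079, 0.023, 0, 0, -0.105], [0.067, 0.079, 0.023, 0, 0, -0.105], [0.067, 0.079, 0.023, 0, 0, -0.105], [0.067, 0.079, 0.023, 0, 0, -0.105], [0.067, 0.079, 0.023, 0, 0, -0.105], [0.067, 0.079, 0.023, 0, 0, -0.105], [0.067, 0.079, 0.023, 0, 0, -0.105], [0, 0, 0, 0, 0, 0]]
  ],
  "jaw": -1
}}

```text
time_s: 1.35
position: [536.8, -223.9, 324.6]
eef_rot: [-3.122, 0.324, -0.004]
contact_force: [1.2, -0.3, -0.3]
grip_width: 87.9
grip_force: 0.0
```

Run:
```python
from h import *
s=env.observe();print(s['time_s'],s['position'],s['eef_rot'],s['joint_positions'].round(2))
grab('wrist','w1');np.save('s1.npy',s,allow_pickle=True)
```

```text
1.35 [ 536.82561359 -223.91155616  324.60319027] [-3.12205563  0.32363967 -0.00391031] [ 0.42  0.27 -0.14  1.55  0.04  1.32 -1.5 ]
```

View pics/w1.png

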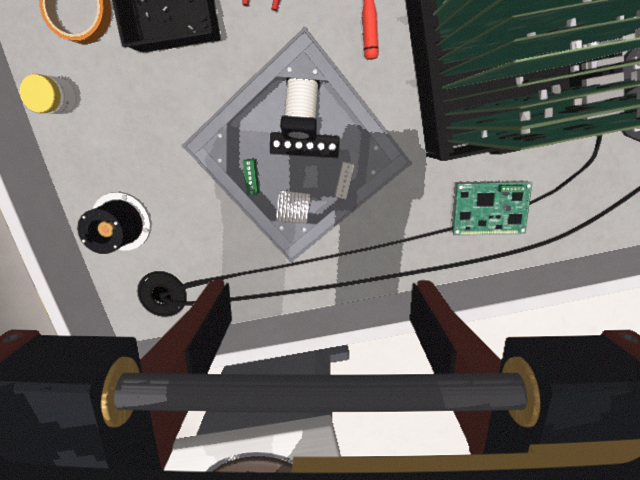

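The wrist view shows the tray corners at about (304,29), (183,146), (410,160) and (291,260). The lens is at (301,98), the cap at (299,127) and the base mouth near (101,230). I'll enlarge the lamp and the base.

Run:
```python
from h import *
im=cv2.imread('pics/w1.png')
a=cv2.resize(im[55:160,245:355],None,fx=4,fy=4,interpolation=cv2.INTER_CUBIC)
b=cv2.resize(im[180:285,70:160],None,fx=4,fy=4,interpolation=cv2.INTER_CUBIC)
cv2.imwrite('pics/c1.png',np.hstack([a,b]))
s=np.load('s1.npy',allow_pickle=True).item();c=cam('wrist',s)
P=onz(c,[(304,29),(183,146),(291,260),(410,160)],51);print(P.round(1),P.mean(0).round(1))
d=P[0]-P[2];e=P[1]-P[3];print(np.degrees(np.arctan2(d[1],d[0])),np.degrees(np.arctan2(-e[0],e[1])),np.hypot(*d[:2]),np.hypot(*e[:2]))
```

```text
[[ 719.7 -243.1   51. ]
 [ 629.4  -79.    51. ]
 [ 466.8 -170.1   51. ]
 [ 559.2 -334.1   51. ]] [ 593.8 -206.6   51. ]
-16.084518909917765 -15.38340805702226 263.16814958311346 264.56092149942873
```

View pics/c1.png

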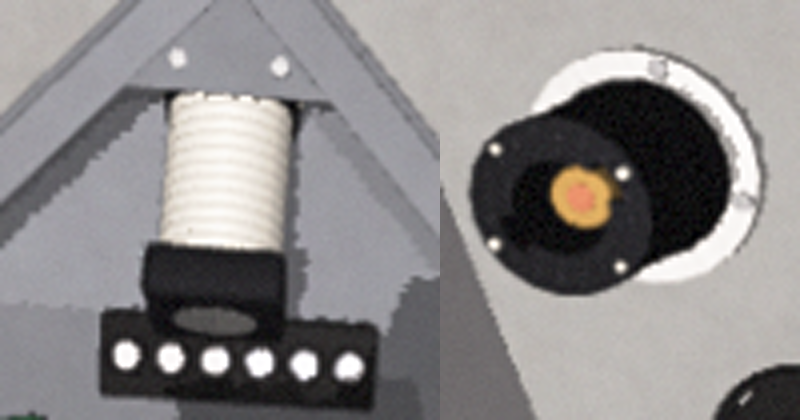

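The crop shows the lamp axis running from about (303,79) at the lens's far end to (299,135) at the cap face. On the base, the slot marks are on the line (115,223)–(83,241) and the pockets are on the other diagonal. I'll compute the lamp pose and take a closer base view.

Call:
{"op": "drive_tool", "data": {
  "targets": [
    [[0.007, 0.086, -0.03, 0, 0, 0], [0.007, 0.086, -0.03, 0, 0, 0], [0.007, 0.086, -0.03, 0, 0, 0], [0.007, 0.086, -0.03, 0, 0, 0], [0.007, 0.086, -0.03, 0, 0, 0], [0.007, 0.086, -0.03, 0, 0, 0], [0.007, 0.086, -0.03, 0, 0, 0], [0.007, 0.086, -0.03, 0, 0, 0], [0, 0, 0, 0, 0, 0], [0, 0, 0, 0, 0, 0]]
  ]
}}

```text
time_s: 2.4
position: [554.8, 43.9, 227.2]
eef_rot: [3.123, -0.334, -0.002]
contact_force: [1.5, -0.7, 0.9]
grip_width: 87.8
grip_force: 0.0
```

Run:
```python
from h import *
s=np.load('s1.npy',allow_pickle=True).item();c=cam('wrist',s)
a=np.radians(-15.7);X=np.array([np.cos(a),np.sin(a)]);Y=np.array([-X[1],X[0]]);o=np.array([593.8,-206.6])
def T(px,z): p=onz(c,[px],z)[0];print(px,z,p.round(1),'tray',((p[:2]-o)@X).round(1),((p[:2]-o)@Y).round(1))
q=lambda x,y:(x/4+245,y/4+55)
T(q(215,320),45.1)          # cap end face centre
T(q(145,247),14.8+82*.309+19);T(q(287,249),14.8+82*.309+19) # cap top edge, lens side
T(q(233,95),49)   # plate edge at lamp
T(q(160,238),40);T(q(281,243),40)
T(q(172,102),32);T(q(293,105),32)
T(q(240,312),27);T(q(240,402),27)
s=env.observe();np.save('s2.npy',s,allow_pickle=True);print(s['position'],s['eef_rot'])
im=grab('wrist','w2');c=cam('wrist',s)
u,v=proj(c,[549,51,55])[0].astype(int);print(u,v)
cv2.imwrite('pics/c2.png',cv2.resize(im[v-80:v+80,u-100:u+100],None,fx=3.5,fy=3.5,interpolation=cv2.INTER_CUBIC))
```

```text
(298.75, 135.0) 45.1 [ 613.  -213.    45.1] tray 20.2 -0.9
(281.25, 116.75) 59.138000000000005 [ 636.2 -199.2   59.1] tray 38.9 18.6
(316.75, 117.25) 59.138000000000005 [ 627.6 -237.6   59.1] tray 40.9 -20.7
(303.25, 78.75) 49 [ 671.  -231.4   49. ] tray 81.1 -3.0
(285.0, 114.5) 40 [ 638.7 -202.1   40. ] tray 42.0 16.4
(315.25, 115.75) 40 [ 630.1 -236.1   40. ] tray 42.9 -18.6
(288.0, 80.5) 32 [ 675.  -213.4   32. ] tray 80.0 15.4
(318.25, 81.25) 32 [ 667.  -247.3   32. ] tray 81.5 -19.4
(305.0, 133.0) 27 [ 613.6 -219.7   27. ] tray 22.6 -7.3
(305.0, 155.5) 27 [ 587.6 -214.    27. ] tray -4.0 -8.8
[554.79922691  43.9266231  227.21077494] [ 3.12262933e+00 -3.34485700e-01 -2.08670864e-03]
314 224
```

View pics/c2.png

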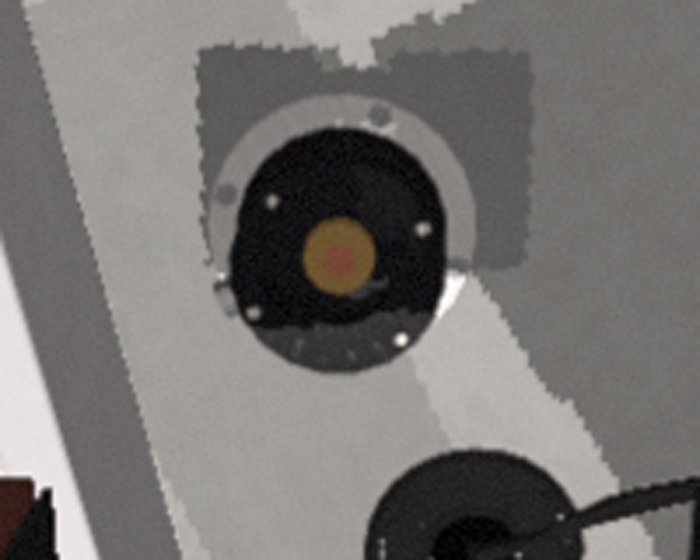

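The close-up shows four rim marks: (253,314) and (423,229) form the slot line, with the gland near it at (225,295). The pocket dots are (272,202) and (401,340). I'll compute the base pose.

Run:
```python
from h import *
s=np.load('s2.npy',allow_pickle=True).item();c=cam('wrist',s)
q=lambda x,y:(x/3.5+214,y/3.5+144)
A=onz(c,[q(423,229),q(253,314),q(272,202),q(401,340)],55);print(A.round(1))
for i in(0,2):
    d=A[i]-A[i+1];print('mid',(A[i]+A[i+1])[:2]/2,'ang',np.degrees(np.arctan2(d[1],d[0])),np.hypot(*d[:2]))
print('gland',onz(c,[q(225,295)],20),'rim L/R/bottom',onz(c,[q(231,262),q(447,248),q(337,374)],55).round(1))
# ring of brass contact centre at z=43
print(onz(c,[q(339,256)],43))
g=cam('top');print('top px of mid',proj(g,[*( A.mean(0)[:2]),55]))
print('joints',s['joint_positions'].round(2))
im=cv2.imread('pics/top0.png');hsv=cv2.cvtColor(im,cv2.COLOR_BGR2HSV)
```

```text
[[558.8  29.5  55. ]
 [545.6  79.1  55. ]
 [574.4  66.9  55. ]
 [529.9  41.5  55. ]]
mid [552.20336163  54.31992543] ang -75.06336578495043 51.33791288681821
mid [552.13440692  54.23117183] ang 29.698280907233283 51.20778419567593
gland [[543.79650232  91.27773603  20.        ]] rim L/R/bottom [[560.9  81.4  55. ]
 [552.4  24.3  55. ]
 [524.1  60.7  55. ]]
[[553.57128667  53.79182535  43.        ]]
top px of mid [[186.28542021 265.32579822]]
joints [ 0.06  0.31 -0.28  1.74  0.1   1.1  -2.04]
```

Call:
{"op": "drive_tool", "data": {
  "targets": [
    [[0.004, -0.068, -0.034, 0, 0, -0.117], [0.004, -0.068, -0.034, -0.0451, -0.1605, 0], [0.004, -0.068, -0.034, -0.0451, -0.1605, 0], [0.004, -0.068, -0.034, -0.0451, -0.1605, 0], [0.004, -0.068, -0.034, -0.0451, -0.1605, 0], [0.004, -0.068, -0.034, -0.0451, -0.1605, 0], [0.004, -0.068, -0.034, -0.0451, -0.1605, 0], [0.004, -0.068, -0.034, -0.0451, -0.1605, 0], [0.004, -0.068, -0.034, -0.0451, -0.1605, 0], [0, 0, 0, 0, 0, 0], [0, 0, 0, 0, 0, 0]]
  ]
}}

```text
time_s: 3.55
position: [567.0, -174.4, 131.9]
eef_rot: [2.909, -0.411, 0.832]
contact_force: [0.7, 0.3, 1.0]
grip_width: 88.0
grip_force: 0.0
```

Run:
```python
from h import *
s=env.observe();M=R.from_rotvec(s['eef_rot']).as_matrix();print(s['time_s'],s['position'],M.round(3),s['joint_positions'].round(2),s['contact_force'])
im=grab('wrist','w3');c=cam('wrist',s)
print('cap centre px',proj(c,[619.5,-215,42.6]),'tcp',proj(c,s['position']))
```

```text
3.55 [ 566.99896021 -174.36201583  131.91090941] [[ 0.816 -0.28   0.506]
 [-0.232 -0.96  -0.157]
 [ 0.53   0.011 -0.848]] [ 0.33  0.26 -0.18  2.25  0.94  0.14 -2.58] [0.72287242 0.27134528 0.95039124]
cap centre px [[351.42545137 230.70022656]] tcp [[321.13847851 300.89193034]]
```

View pics/w3.png

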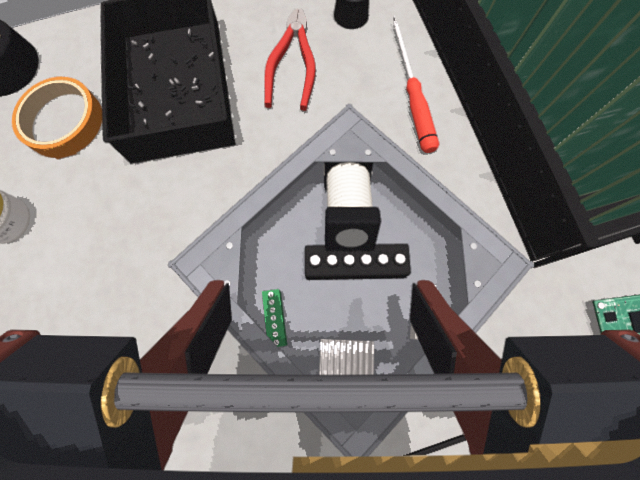

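The wrist reached its j6 limit, with tilt at 32° instead of 40°. The view shows the cap at (352,230), which matches the prediction of (351,231). I'll fit the arm kinematics from the recorded poses to choose a feasible tilt.

```bash
cat > kin.py <<'E'
import numpy as np
from scipy.spatial.transform import Rotation as R
from scipy.optimize import least_squares
D=[([1.11174342,0.41190238,-0.01272116,1.5969984,0.00562417,1.13428999,-0.0821991],[237.888,-577.437,221.826],[-3.08030495,-.609825679,.000672])]
for f in('s1','s2','s3'):
    try:s=np.load(f+'.npy',allow_pickle=True).item();D.append((s['joint_positions'],s['position'],s['eef_rot']))
    except Exception:pass
Ry=lambda t:R.from_euler('y',t);Rz=lambda t:R.from_euler('z',t)
def fk(q,p,sg):
    h,a,b,d,e,f,o7,x0=p
    r=Rz(sg[0]*q[0]);P=np.array([0,0,h])+r.apply([x0,0,0])
    r=r*Ry(q[1]);P=P+r.apply([0,0,a])
    r=r*Rz(sg[1]*q[2]);P=P+r.apply([e,0,0]);r=r*Ry(q[3]);P=P+r.apply([f,0,b])
    r=r*Rz(sg[2]*q[4])*Ry(q[5]);P=P+r.apply([0,0,d]);r=r*Rz(sg[3]*q[6]+o7)
    return P,r
LO=np.array([-2.95,-.29,-1.47,.14,-1.03,.13,-2.86]);HI=np.array([2.95,1.99,1.44,2.54,4.17,1.85,2.86])
def fit():
    best=None
    import itertools
    for sg in itertools.product([-1,1],repeat=4):
        for o in(0,1.57,3.14,-1.57):
            def res(p):
                v=[]
                for q,P,rv in D:
                    x,r=fk(q,p,sg);v+=list((x-P)/1000);v+=list((r.inv()*R.from_rotvec(rv)).as_rotvec())
                return np.array(v)
            s=least_squares(res,[300,400,400,200,0,0,o,0],x_scale=[100]*6+[1,100])
            if best is None or s.cost<best[0]:best=(s.cost,s.x,sg,res(s.x))
    return best
def ik(P,r,q0,p,sg):
    m=0.04
    s=least_squares(lambda q:np.r_[(fk(q,p,sg)[0]-P)/100,3*(fk(q,p,sg)[1].inv()*r).as_rotvec(),.01*(q-q0)],np.clip(q0,LO+2*m,HI-2*m),bounds=(LO+m,HI-m))
    x,rr=fk(s.x,p,sg);return s.x,np.linalg.norm(x-P),np.degrees((rr.inv()*r).magnitude())
E
python3 - <<'E'
from h import *
s=env.observe();np.save('s3.npy',s,allow_pickle=True)
from kin import *
b=fit();print(b[0],b[1].round(3),b[2]);print(abs(b[3]).max());np.savez('fit.npz',p=b[1],sg=b[2])
p,sg=b[1],b[2]
def pose(head,tilt): # tool x heading, tilt forward (+) deg
    return Rz(np.radians(head))*R.from_euler('y',-np.radians(tilt))*R.from_euler('x',np.pi)
q=s['joint_positions']
a=np.radians(-15.7);X=np.array([np.cos(a),np.sin(a),0])
for t in(0,15,20,25,30,35):
    r=pose(-15.7,t);P=np.array([619.5,-215,42.6])+19*r.as_matrix()[:,2]
    print('grasp',t,[ (x.round(2) if hasattr(x,'round') else x) for x in ik(P,r,np.array([.4,.4,-.15,1.9,.1,.4,-1.6]),p,sg)])
for t in(15,25,35,45,55,72):
  for hd in(15,-75,105,-165):
    out=[]
    for j5 in(0,1.5,3):
        r=pose(hd,-t);P=np.array([552,54,165])+19*r.as_matrix()[:,2]
        x=ik(P,r,np.array([.06,.4,-.2,1.7,j5,1.1,-1.5]),p,sg);out.append((x[1],x[2],x[0]))
    o=min(out,key=lambda z:z[0]/10+z[1]);print('base',t,hd,round(o[0],1),round(o[1],1),o[2].round(2))
E
```

```text
0.0015578769232854849 [ 256.304  562.797  455.923  397.989 -207.958   29.496    1.571  194.42 ] (-1, -1, -1, -1)
0.043579582206196024
grasp 0 [array([ 0.37,  0.74, -0.09,  1.79,  0.1 ,  0.61, -1.63]), np.float64(0.0), np.float64(0.0)]
grasp 15 [array([ 0.36,  0.66, -0.06,  2.01,  0.11,  0.21, -1.62]), np.float64(0.0), np.float64(0.0)]
grasp 20 [array([ 0.43,  0.67, -0.25,  2.08,  1.21,  0.17, -2.76]), np.float64(0.05), np.float64(0.02)]
grasp 25 [array([ 0.44,  0.65, -0.27,  2.08,  1.28,  0.17, -2.82]), np.float64(10.39), np.float64(3.44)]
grasp 30 [array([ 0.46,  0.62, -0.29,  2.08,  1.28,  0.17, -2.82]), np.float64(21.37), np.float64(7.07)]
grasp 35 [array([ 0.47,  0.6 , -0.3 ,  2.08,  1.29,  0.17, -2.82]), np.float64(32.33), np.float64(10.7)]
base 15 15 0.0 0.0 [-0.07  0.57 -0.14  1.7   0.1   1.15 -1.56]
base 15 -75 0.0 0.0 [-0.04  0.47  0.28  1.83 -0.42  1.03 -2.4 ]
base 15 105 0.0 0.0 [-0.05  0.47 -0.61  1.88  0.59  1.06 -0.7 ]
base 15 -165 0.0 0.0 [ 0.38  0.6  -1.43  1.99  0.92  1.04  0.38]
base 25 15 0.0 0.0 [-0.09  0.68 -0.13  1.6   0.11  1.31 -1.57]
base 25 -75 0.0 0.0 [ 0.1
[... 495 characters left out ...]
-75 0.0 0.0 [ 0.31  0.72  0.02  1.79 -0.69  1.23 -2.11]
base 45 105 0.0 0.0 [-0.43  0.66 -0.42  1.94  0.93  1.31 -1.17]
base 45 -165 0.0 0.0 [ 0.12  0.22 -0.34  2.45  3.09  0.3  -1.43]
base 55 15 0.0 0.0 [-0.13  1.02 -0.09  1.35  0.11  1.74 -1.57]
base 55 -75 0.0 0.0 [ 0.39  0.83 -0.05  1.77 -0.74  1.3  -2.04]
base 55 105 0.0 0.0 [-0.54  0.77 -0.31  1.96  1.    1.37 -1.28]
base 55 -165 15.8 3.9 [ 0.25  0.43 -1.43  2.5   1.85  1.   -0.72]
base 72 15 22.9 4.8 [-0.32  1.21  0.56  1.32 -0.02  1.81 -1.03]
base 72 -75 0.0 0.0 [ 0.48  1.05 -0.15  1.74 -0.79  1.4  -1.94]
base 72 105 0.0 0.0 [-0.67  1.   -0.15  1.96  1.07  1.46 -1.47]
base 72 -165 55.6 14.0 [ 0.34  0.42 -1.43  2.5   2.04  1.   -0.76]
```

```bash
cat > dl.py <<'E'
from h import *
def pose(head,tilt): return R.from_euler('z',head,degrees=True)*R.from_euler('y',-tilt,degrees=True)*R.from_euler('x',np.pi)
def delta(P,r):
    s=env.observe();c=R.from_rotvec(s['eef_rot']);rv=(r*c.inv()).as_rotvec()
    print('dpos',(np.array(P)-s['position']).round(1),'scaled',((np.array(P)-s['position'])/400).round(4),'rot deg',np.degrees(rv).round(2),'scaled',(np.degrees(rv)/30).round(3))
E
python3 -c "
from dl import *
delta([613.1,-213.2,100],pose(-15.7,10))"
```

```text
dpos [ 45.6 -39.9 -32.1] scaled [ 0.114  -0.0998 -0.0803] rot deg [ 6.6  21.02  0.34] scaled [0.22  0.701 0.011]
```

Call:
{"op": "drive_tool", "data": {
  "targets": [
    [[0.019, -0.0166, -0.0134, 0.0367, 0.117, 0.002], [0.019, -0.0166, -0.0134, 0.0367, 0.117, 0.002], [0.019, -0.0166, -0.0134, 0.0367, 0.117, 0.002], [0.019, -0.0166, -0.0134, 0.0367, 0.117, 0.002], [0.019, -0.0166, -0.0134, 0.0367, 0.117, 0.002], [0.019, -0.0166, -0.0134, 0.0367, 0.117, 0.002], [0, 0, 0, 0, 0, 0], [0, 0, 0, 0, 0, 0]]
  ]
}}

```text
time_s: 4.4
position: [612.6, -210.2, 99.7]
eef_rot: [3.074, -0.416, 0.285]
contact_force: [-0.1, -0.2, 0.2]
grip_width: 88.0
grip_force: 0.0
```

```bash
python3 -c "
from dl import *
print(env.observe()['joint_positions'].round(2))
delta([613.1,-213.2,100],pose(-15.7,10));delta([624.8,-216.5,31],pose(-15.7,10))"
```

```text
[ 0.69  0.55 -0.59  1.8   0.48  0.73 -1.98]
dpos [ 0.5 -3.   0.3] scaled [ 0.0013 -0.0076  0.0008] rot deg [ 0.24  0.55 -0.27] scaled [ 0.008  0.018 -0.009]
dpos [ 12.2  -6.3 -68.7] scaled [ 0.0306 -0.0158 -0.1717] rot deg [ 0.24  0.55 -0.27] scaled [ 0.008  0.018 -0.009]
```

Call:
{"op": "drive_tool", "data": {
  "targets": [
    [[0.004, -0.008, -0.02, 0.008, 0.018, -0.009], [0.007, -0.002, -0.04, 0, 0, 0], [0.007, -0.002, -0.04, 0, 0, 0], [0.007, -0.002, -0.04, 0, 0, 0], [0.0056, -0.0018, -0.0317, 0, 0, 0], [0, 0, 0, 0, 0, 0], [0, 0, 0, 0, 0, 0]]
  ]
}}

```text
time_s: 5.1
position: [624.7, -217.8, 31.1]
eef_rot: [3.075, -0.425, 0.269]
contact_force: [-0.4, 0.2, -0.2]
grip_width: 87.6
grip_force: 0.0
```

```bash
python3 -c "
from dl import *
print(env.observe()['joint_positions'].round(2))
delta([624.8,-216.5,31],pose(-15.7,10))
grab('wrist','w4')"
```

```text
[ 0.64  0.66 -0.52  1.8   0.55  0.64 -2.04]
dpos [ 0.1  1.3 -0.1] scaled [ 0.0002  0.0033 -0.0002] rot deg [ 0.1  -0.02  0.04] scaled [ 0.003 -0.001  0.001]
```

View pics/w4.png

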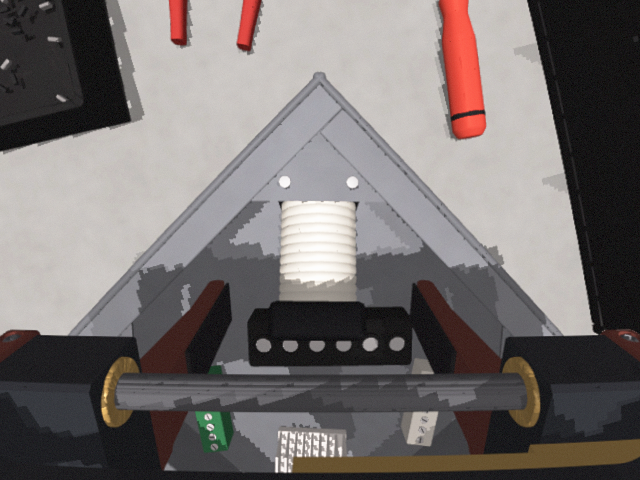

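The cap, at about u = 272–366, sits centred between the open fingers. I'll close the jaw.

Call:
{"op": "drive_tool", "data": {
  "targets": [
    [[0, 0.0025, 0, 0, 0, 0], [0, 0, 0, 0, 0, 0], [0, 0, 0, 0, 0, 0], [0, 0, 0, 0, 0, 0], [0, 0, 0, 0, 0, 0], [0, 0, 0, 0, 0, 0], [0, 0, 0, 0, 0, 0], [0, 0, 0, 0, 0, 0]]
  ],
  "jaw": 1,
  "grip_force": 30
}}

```text
time_s: 5.95
position: [624.8, -217.2, 31.6]
eef_rot: [3.075, -0.425, 0.27]
contact_force: [-0.6, -0.0, 0.2]
grip_width: 39.6
grip_force: 30.0
```

Call:
{"op": "drive_tool", "data": {
  "targets": [
    [[-0.0069, 0.0019, 0.0023, 0, 0, 0], [-0.0069, 0.0019, 0.0023, 0, 0, 0], [-0.0069, 0.0019, 0.0023, 0, 0, 0]]
  ]
}}

```text
time_s: 6.25
position: [616.1, -214.7, 34.3]
eef_rot: [3.075, -0.425, 0.269]
contact_force: [-0.3, 0.2, -2.0]
grip_width: 40.1
grip_force: 30.0
```

Call:
{"op": "drive_tool", "data": {
  "targets": [
    [[-0.0092, 0.0026, 0.0031, 0, 0, 0], [-0.0092, 0.0026, 0.0031, 0, 0, 0], [-0.0092, 0.0026, 0.0031, 0, 0, 0], [-0.0092, 0.0026, 0.0031, 0, 0, 0], [-0.0092, 0.0026, 0.0031, 0, 0, 0], [-0.0092, 0.0026, 0.0031, 0, 0, 0], [-0.0092, 0.0026, 0.0031, 0, 0, 0], [0, 0, 0, 0, 0, 0]]
  ]
}}

```text
time_s: 7.05
position: [590.3, -207.6, 43.2]
eef_rot: [3.074, -0.425, 0.27]
contact_force: [-0.2, 0.3, -0.6]
grip_width: 39.6
grip_force: 30.0
```

Call:
{"op": "drive_tool", "data": {
  "targets": [
    [[-0.0115, 0.0032, 0.004, 0, 0, 0], [-0.0115, 0.0032, 0.004, 0, 0, 0], [0, 0, 0.03, 0, 0, 0], [0, 0, 0.07, 0, 0, 0], [0, 0, 0.1, 0, 0, 0], [0, 0, 0.1, 0, 0, 0], [0, 0, 0, 0, 0, 0]]
  ]
}}

```text
time_s: 7.75
position: [585.1, -205.3, 173.2]
eef_rot: [3.071, -0.424, 0.285]
contact_force: [0.5, 0.1, -1.2]
grip_width: 39.6
grip_force: 30.0
```

Call:
{"op": "drive_tool", "data": {
  "targets": [
    [[0.016, 0.057, 0, 0, 0, 0.28], [0.016, 0.057, 0, 0, 0, 0.28], [0.016, 0.057, 0, 0, 0, 0.28], [0.016, 0.057, 0, 0, 0, 0.28], [0.016, 0.057, 0, 0, 0, 0.28], [0.016, 0.057, 0, 0, 0, 0.28], [0.016, 0.057, 0, 0, 0, 0.28], [0.016, 0.057, 0, 0, 0, 0.28], [0.016, 0.057, 0, 0, 0, 0.28], [0, 0, 0, 0, 0, 0], [0, 0, 0, 0, 0, 0]]
  ]
}}

```text
time_s: 8.85
position: [639.0, 0.2, 165.9]
eef_rot: [-2.642, -1.518, -0.233]
contact_force: [-0.1, 0.4, -1.8]
grip_width: 40.1
grip_force: 30.0
```

```bash
python3 -c "
from dl import *
s=env.observe();print(s['joint_positions'].round(2),s['grip_width'])
delta([640,0,170],pose(60,10))"
```

```text
[ 0.69  0.66 -1.03  1.66  0.5   1.03 -0.96] 40.09111623878159
dpos [ 1.  -0.2  4.1] scaled [ 0.0026 -0.0004  0.0103] rot deg [0.01 0.08 0.24] scaled [0.    0.003 0.008]
```

Call:
{"op": "drive_tool", "data": {
  "targets": [
    [[0, 0, 0.01, -0.231, 0.1333, 0], [0, 0, 0, -0.231, 0.1333, 0], [0, 0, 0, -0.231, 0.1333, 0], [0, 0, 0, -0.231, 0.1333, 0], [0, 0, 0, -0.231, 0.1333, 0], [0, 0, 0, -0.231, 0.1333, 0], [0, 0, 0, -0.231, 0.1333, 0], [0, 0, 0, -0.231, 0.1333, 0], [0, 0, 0, -0.231, 0.1333, 0], [0, 0, 0, 0, 0, 0], [0, 0, 0, 0, 0, 0]]
  ]
}}

```text
time_s: 9.95
position: [636.5, -2.3, 160.9]
eef_rot: [2.115, 1.228, -1.109]
contact_force: [0.6, 0.5, -1.5]
grip_width: 39.9
grip_force: 30.0
```

```bash
python3 -c "
from dl import *
s=env.observe();print(s['joint_positions'].round(2),s['grip_width'],s['contact_force'])
delta([640,0,170],pose(60,-62))
a=grab('scene','sc5');b=grab('wrist','w5')
c=cam('scene');u,v=proj(c,s['position'])[0].astype(int);print(u,v)
a=cv2.resize(a[max(0,v-80):v+120,u-100:u+100],(480,480),interpolation=cv2.INTER_CUBIC)
cv2.imwrite('pics/c5.png',np.hstack([a,cv2.resize(b[:,160:480],(320,480))]))"
```

```text
[-0.35  0.95 -0.04  1.15  0.58  1.85 -0.98] 39.89149713620792 [ 0.56239341  0.45554362 -1.49808081]
dpos [3.5 2.3 9.1] scaled [0.0087 0.0059 0.0228] rot deg [-6.41  2.94  0.11] scaled [-0.214  0.098  0.004]
233 261
```

View pics/c5.png

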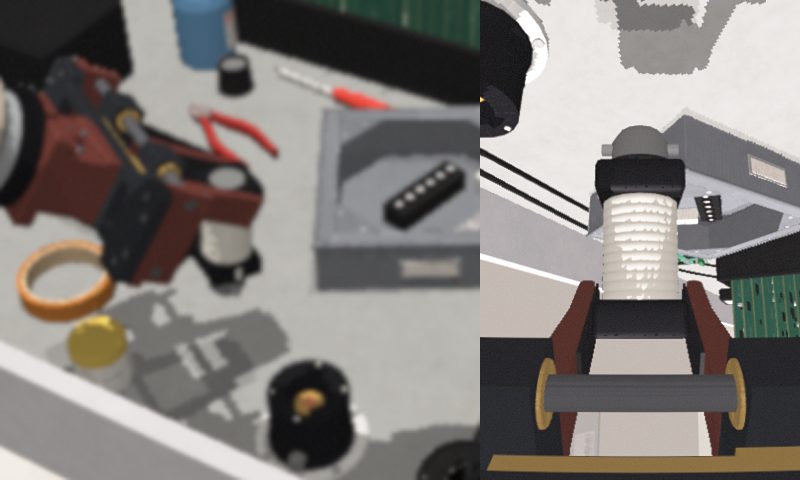

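The unit is held and about 7° short of upright because j6 is at its limit. Yawing the heading by 30° frees j6, so I'll do that and then finish the tilt.

Call:
{"op": "drive_tool", "data": {
  "targets": [
    [[-0.012, 0, 0, 0, 0, 0.25], [-0.012, 0, 0, 0, 0, 0.25], [-0.012, 0, 0, 0, 0, 0.25], [-0.012, 0, 0, 0, 0, 0.25], [0, 0, 0, -0.12, 0, 0], [0, 0, 0, -0.12, 0, 0], [0, 0, 0, 0, 0, 0], [0, 0, 0, 0, 0, 0]]
  ]
}}

```text
time_s: 10.85
position: [617.5, -3.5, 161.1]
eef_rot: [1.561, 1.565, -0.95]
contact_force: [-0.3, 0.4, -1.3]
grip_width: 39.9
grip_force: 30.0
```

```bash
python3 -c "
from dl import *
s=env.observe();print(s['joint_positions'].round(2),s['grip_width'],s['contact_force'])
delta([617,-2,90],pose(90,-62))"
```

```text
[-0.48  0.8  -0.09  1.58  0.89  1.59 -0.95] 39.903038503004815 [-0.27959547  0.38452711 -1.3127142 ]
dpos [ -0.5   1.5 -71.1] scaled [-0.0012  0.0038 -0.1778] rot deg [ 0.   -0.68  0.27] scaled [ 0.    -0.023  0.009]
```

Call:
{"op": "drive_tool", "data": {
  "targets": [
    [[0, 0, -0.06, 0, 0, 0], [0, 0, -0.06, 0, 0, 0], [0, 0, -0.04, 0, 0, 0], [0, 0, -0.02, 0, 0, 0], [0, 0, 0, 0, 0, 0]]
  ]
}}

```text
time_s: 11.35
position: [617.1, -3.6, 88.5]
eef_rot: [1.557, 1.563, -0.954]
contact_force: [-0.2, 0.4, -0.9]
grip_width: 39.7
grip_force: 30.0
```

Call:
{"op": "drive_tool", "data": {
  "targets": [
    [[0, 0, -0.005, 0, 0, 0], [0, 0, -0.003, 0, 0, 0]]
  ]
}}

```text
time_s: 11.55
position: [617.7, -2.9, 86.7]
eef_rot: [1.557, 1.562, -0.952]
contact_force: [0.1, 0.2, -1.6]
grip_width: 39.7
grip_force: 30.0
```

```bash
python3 -c "
from dl import *
s=env.observe();print(s['joint_positions'].round(2),s['grip_width'],s['contact_force'],s['ft_torque'])
delta([617,-2,82],pose(90,-62))
a=grab('scene','sc6');b=grab('top','t6')
u,v=proj(cam('scene'),s['position'])[0].astype(int);print(u,v)
p,q=proj(cam('top'),s['position'])[0].astype(int);print(p,q)
a=cv2.resize(a[v-60:v+80,u-70:u+70],(560,560),interpolation=cv2.INTER_CUBIC)
cv2.imwrite('pics/c6.png',a)"
```

```text
[-0.49  0.91 -0.08  1.58  0.9   1.52 -1.04] 39.67016822675403 [ 0.13263492  0.20320326 -1.56981422] [ 1.16331577 -0.1267422   0.07248139]
dpos [-0.7  0.9 -4.7] scaled [-0.0018  0.0023 -0.0117] rot deg [ 0.21 -0.65  0.21] scaled [ 0.007 -0.022  0.007]
246 296
213 227
```

View pics/c6.png

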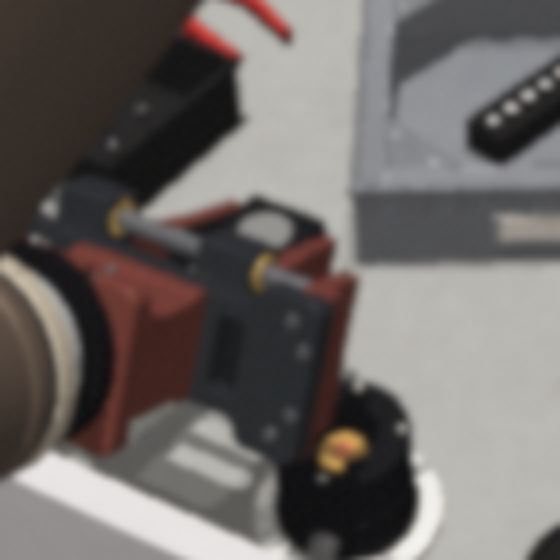

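The scene crop shows the lamp hidden behind the gripper, so I'll lower by feel.

Call:
{"op": "drive_tool", "data": {
  "targets": [
    [[0, 0, -0.005, 0, 0, 0], [0, 0, -0.004, 0, 0, 0], [0, 0, 0, 0, 0, 0]]
  ]
}}

```text
time_s: 11.95
position: [617.3, -3.0, 82.4]
eef_rot: [1.556, 1.563, -0.953]
contact_force: [0.4, -0.1, -0.9]
grip_width: 39.9
grip_force: 30.0
```

Call:
{"op": "drive_tool", "data": {
  "targets": [
    [[0, 0, -0.003, 0, 0, 0], [0, 0, -0.002, 0, 0, 0]]
  ]
}}

```text
time_s: 12.15
position: [617.4, -3.1, 82.3]
eef_rot: [1.556, 1.56, -0.954]
contact_force: [-2.9, 3.9, 13.2]
grip_width: 39.9
grip_force: 30.0
```

Call:
{"op": "drive_tool", "data": {
  "targets": [
    [[0, 0, 0.001, 0, 0, 0], [0, 0, 0, 0, 0, 0], [0, 0, 0, 0, 0, 0], [0, 0, 0, 0, 0, 0]]
  ],
  "jaw": -0.2
}}

```text
time_s: 12.55
position: [617.2, -3.2, 80.5]
eef_rot: [1.556, 1.563, -0.954]
contact_force: [0.2, -0.5, 0.3]
grip_width: 52.4
grip_force: 0.0
```

Call:
{"op": "drive_tool", "data": {
  "targets": [
    [[0, 0.022, 0.0117, 0, 0, 0], [0, 0.044, 0.0235, 0, 0, 0], [0, 0.066, 0.035, 0, 0, 0], [0, 0.066, 0.035, 0, 0, 0], [0, 0, 0.1, 0.25, 0, 0], [0, 0, 0.1, 0.25, 0, 0], [0, 0, 0.06, 0.25, 0, 0], [0, 0, 0, 0.25, 0, 0], [0, 0, 0, 0, 0, 0]]
  ],
  "jaw": -1
}}

```text
time_s: 13.45
position: [619.1, 73.8, 232.3]
eef_rot: [1.907, 1.906, -0.552]
contact_force: [0.5, -0.7, 0.3]
grip_width: 87.9
grip_force: 0.0
```

```bash
python3 -c "
from dl import *
s=env.observe();print(s['joint_positions'].round(2),s['grip_width'],s['contact_force'])
delta([617,-2,260],pose(90,0))
b=grab('wrist','w7');np.save('s7.npy',s,allow_pickle=True);grab('top','t7')
print(proj(cam('wrist',s),[[617.5,6,98],[617.5,6,0]]))"
```

```text
[-0.31  0.55 -0.25  1.5   0.6   1.46 -0.72] 87.89694474656241 [ 0.51248519 -0.68061443  0.29904579]
dpos [ -2.1 -75.8  27.7] scaled [-0.0054 -0.1896  0.0692] rot deg [ 3.203e+01 -2.600e-01  3.000e-02] scaled [ 1.068e+00 -9.000e-03  1.000e-03]
[[319.36863053 208.04851292]
 [319.88144621 142.2835112 ]]
```

View pics/w7.png

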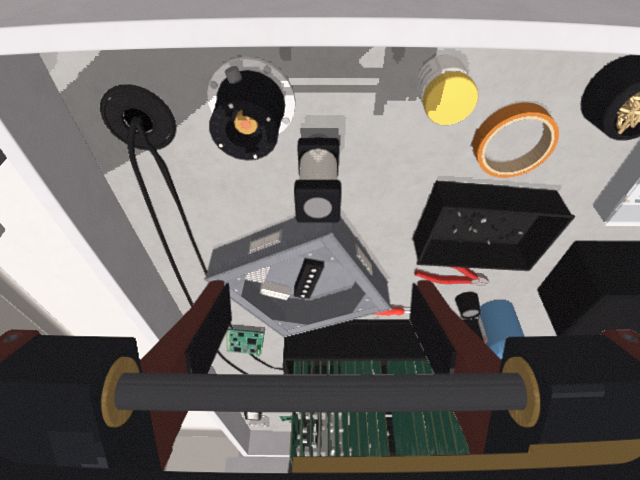

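The lamp stands upright on its own, with the cap disc at (318,207) where (319,208) was predicted. The base is at (243,124) and the jar at (450,95), both undisturbed. I'll go vertical above it and regrasp with the heading turned by 90°.

Call:
{"op": "drive_tool", "data": {
  "targets": [
    [[-0.001, -0.042, -0.01, 0.267, -0.002, 0], [-0.001, -0.042, -0.01, 0.267, -0.002, 0], [-0.001, -0.042, -0.01, 0.267, -0.002, 0], [-0.001, -0.042, -0.01, 0.267, -0.002, 0], [0, 0, 0, 0, 0, 0.273], [0, 0, 0, 0, 0, 0.273], [0, 0, 0, 0, 0, 0.273], [0, 0, 0, 0, 0, 0.273], [0, 0, 0, 0, 0, 0.273], [0, 0, 0, 0, 0, 0.273], [0, 0, 0, 0, 0, 0.273]]
  ]
}}

```text
time_s: 14.65
position: [614.1, 11.8, 207.7]
eef_rot: [-0.853, -3.019, 0.013]
contact_force: [-0.1, -0.5, -0.1]
grip_width: 88.0
grip_force: 0.0
```

Call:
{"op": "drive_tool", "data": {
  "targets": [
    [[0, 0, -0.02, 0, 0, 0.273], [0, 0, -0.02, 0, 0, 0.273], [0, 0, -0.02, 0, 0, 0.273], [0, 0, -0.02, 0, 0, 0.273], [0, 0, 0, 0, 0, 0], [0, 0, 0, 0, 0, 0]]
  ]
}}

```text
time_s: 15.25
position: [614.7, 10.8, 176.9]
eef_rot: [0.014, -3.141, 0.007]
contact_force: [-0.5, 0.3, 0.1]
grip_width: 88.0
grip_force: 0.0
```

```bash
python3 -c "
from dl import *
s=np.load('s7.npy',allow_pickle=True).item();P=onz(cam('wrist',s),[(318.3,207.3)],98)[0];print('cap',P)
s=env.observe();print(s['joint_positions'].round(2),s['grip_width'],s['contact_force'])
delta([617.0,6.3,71],pose(180,0))
im=grab('wrist','w8');c=cam('wrist',s);pr=proj(c,[617,6.3,98])[0];print(pr)
g=cv2.cvtColor(im,cv2.COLOR_BGR2GRAY);u,v=pr.astype(int);cv2.imwrite('pics/c8.png',cv2.resize(im[v-90:v+90,u-120:u+120],None,fx=3,fy=3))"
```

```text
cap [617.32120797   6.91942379  98.        ]
[ 0.39  0.53 -0.69  1.64  0.37  1.11  1.18] 87.96750453362607 [-0.45213239  0.29204318  0.13503132]
dpos [   2.3   -4.5 -105.9] scaled [ 0.0057 -0.0112 -0.2648] rot deg [ 0.26 -0.04 -0.51] scaled [ 0.009 -0.001 -0.017]
[313.52974905 252.50771858]
```

View pics/c8.png

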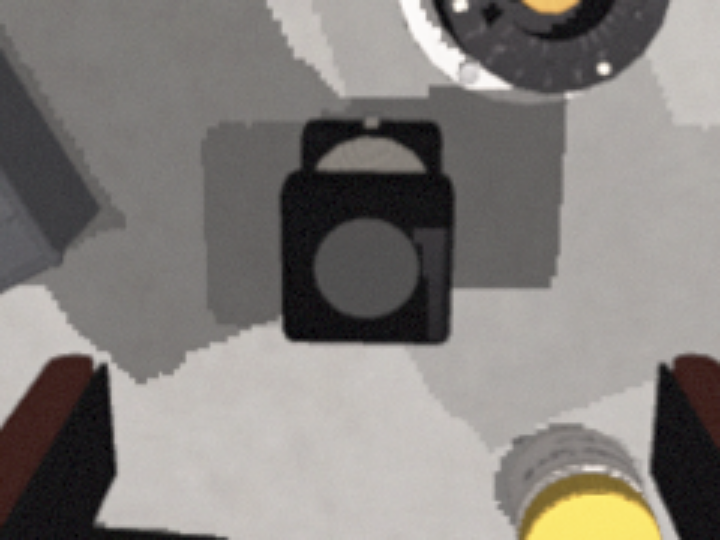

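The cap is square to the fingers, with its disc at full-image pixel (315,251), and the white rib faces −x. I'll descend and grip.

Call:
{"op": "drive_tool", "data": {
  "targets": [
    [[0.005, -0.009, -0.045, 0.009, -0.001, -0.017], [0, 0, -0.08, 0, 0, 0], [0, 0, -0.08, 0, 0, 0], [0, 0, -0.04, 0, 0, 0], [0, 0, -0.02, 0, 0, 0], [0, 0, 0, 0, 0, 0]]
  ]
}}

```text
time_s: 15.9
position: [617.5, 5.8, 72.4]
eef_rot: [-0.001, 3.138, -0.001]
contact_force: [-0.2, 0.4, 0.4]
grip_width: 87.7
grip_force: 0.0
```

```bash
python3 -c "
from dl import *
delta([616.8,7.2,71],pose(180,0))"
```

```text
dpos [-0.7  1.4 -1.4] scaled [-0.0018  0.0036 -0.0036] rot deg [ 0.02  0.18 -0.05] scaled [ 0.001  0.006 -0.002]
```

Call:
{"op": "drive_tool", "data": {
  "targets": [
    [[-0.0018, 0.0036, -0.003, 0, 0, 0], [0, 0, 0, 0, 0, 0], [0, 0, 0, 0, 0, 0], [0, 0, 0, 0, 0, 0], [0, 0, 0, 0, 0, 0], [0, 0, 0, 0, 0, 0], [0, 0, 0, 0, 0, 0], [0, 0, 0, 0, 0, 0]]
  ],
  "jaw": 1,
  "grip_force": 40
}}

```text
time_s: 16.7
position: [616.9, 6.7, 71.7]
eef_rot: [-0.002, 3.137, -0.001]
contact_force: [-0.1, -0.3, 0.6]
grip_width: 39.8
grip_force: 40.0
```

```bash
python3 -c "
from dl import *
s=env.observe();print(s['position'],s['contact_force'],s['ft_torque'],s['grip_width'])
delta([552.3,54.3,150],pose(105,0))"
```

```text
[616.94567276   6.68087336  71.65640127] [-0.05530961 -0.29765956  0.63511792] [-0.01805713 -0.04396032 -0.00137748] 39.803345176750625
dpos [-64.6  47.6  78.3] scaled [-0.1616  0.119   0.1959] rot deg [  0.18   0.19 -75.06] scaled [ 0.006  0.006 -2.502]
```

Call:
{"op": "drive_tool", "data": {
  "targets": [
    [[0, 0, 0.04, 0, 0, 0], [0, 0, 0.08, 0, 0, 0], [0, 0, 0.075, 0, 0, 0], [-0.018, 0.0132, 0, 0, 0, -0.278], [-0.018, 0.0132, 0, 0, 0, -0.278], [-0.018, 0.0132, 0, 0, 0, -0.278], [-0.018, 0.0132, 0, 0, 0, -0.278], [-0.018, 0.0132, 0, 0, 0, -0.278], [-0.018, 0.0132, 0, 0, 0, -0.278], [-0.018, 0.0132, 0, 0, 0, -0.278], [-0.018, 0.0132, 0, 0, 0, -0.278], [-0.018, 0.0132, 0, 0, 0, -0.278]]
  ]
}}

```text
time_s: 17.9
position: [551.7, 54.9, 150.5]
eef_rot: [1.917, 2.485, -0.004]
contact_force: [-1.1, 1.0, -1.3]
grip_width: 39.5
grip_force: 40.0
```

Call:
{"op": "drive_tool", "data": {
  "targets": [
    [[0, 0, 0, 0, 0, 0], [0, 0, 0, 0, 0, 0]]
  ]
}}

```text
time_s: 18.1
position: [552.4, 54.4, 150.3]
eef_rot: [1.904, 2.494, -0.004]
contact_force: [-0.5, -0.8, -1.6]
grip_width: 39.6
grip_force: 40.0
```

```bash
python3 -c "
from dl import *
s=env.observe();print(s['joint_positions'].round(2),s['contact_force'])
delta([552.3,54.3,132],pose(105,0))
im=grab('wrist','w9');c=cam('wrist',s);u,v=proj(c,[552.3,54.3,55])[0].astype(int);print(u,v)
cv2.imwrite('pics/c9.png',cv2.resize(im[v-90:v+90,u-120:u+120],None,fx=3,fy=3))"
```

```text
[ 0.13  0.4  -0.41  1.83  0.2   0.95 -0.1 ] [-0.54303743 -0.84811265 -1.61398087]
dpos [ -0.1  -0.1 -18.3] scaled [-0.0002 -0.0004 -0.0457] rot deg [ 0.24  0.09 -0.29] scaled [ 0.008  0.003 -0.01 ]
320 242
```

View pics/c9.png

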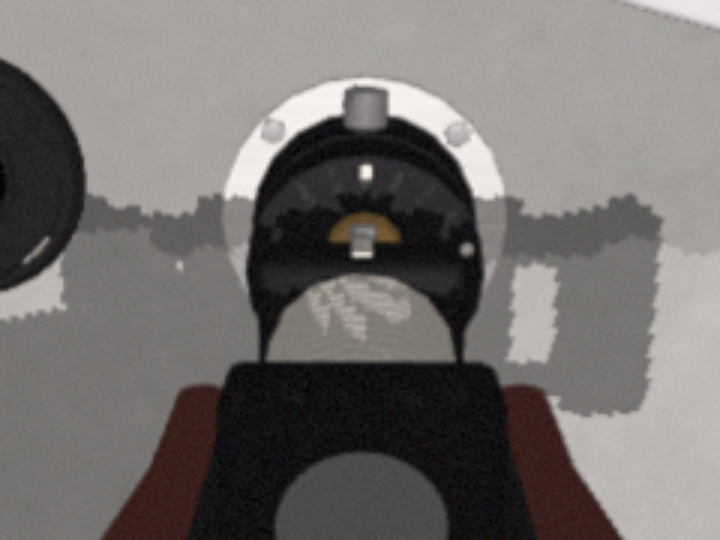

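The slot bar at crop (366,172), the gland (367,108) and the unit's rib (362,243) line up in angle. The socket sits about 1 mm to the right of where I had it, so I'll check this numerically.

```bash
python3 -c "
from dl import *
s=env.observe();c=cam('wrist',s)
q=lambda x,y:(x/3+200,y/3+152)
P=onz(c,[q(366,172)],55)[0];d=np.array([np.cos(np.radians(105)),np.sin(np.radians(105))])
print(P, 'centre from bar',P[:2]-25.65*d)
P=onz(c,[q(248,262),q(485,262)],55);print(P,P.mean(0))
print(onz(c,[q(361,520)],176.6), 'dot',onz(c,[q(467,249)],55))
delta([553.2,54.6,124],pose(105,0))"
```

```text
[547.2157305   78.29286287  55.        ] centre from bar [553.85443901  53.51686543]
[[525.37249596  49.11893979  55.        ]
 [581.1417216   64.29675503  55.        ]] [553.25710878  56.70784741  55.        ]
[[551.78820456  56.645462   176.6       ]] dot [[575.94008047  66.3099494   55.        ]]
dpos [  0.7   0.5 -26.1] scaled [ 0.0017  0.0011 -0.0652] rot deg [ 0.24  0.08 -0.24] scaled [ 0.008  0.003 -0.008]
```

Call:
{"op": "drive_tool", "data": {
  "targets": [
    [[0.0028, -0.001, -0.02, 0.008, 0.003, -0.008], [0, 0, -0.02, 0, 0, 0], [0, 0, -0.0125, 0, 0, 0], [0, 0, 0, 0, 0, 0], [0, 0, -0.005, 0, 0, 0], [0, 0, -0.005, 0, 0, 0], [0, 0, 0, 0, 0, 0]]
  ]
}}

```text
time_s: 18.85
position: [553.2, 53.9, 124.5]
eef_rot: [-1.917, -2.488, 0.001]
contact_force: [0.1, 0.6, -2.0]
grip_width: 39.8
grip_force: 40.0
```

Call:
{"op": "drive_tool", "data": {
  "targets": [
    [[0, 0, -0.005, 0, 0, 0], [0, 0, -0.005, 0, 0, 0], [0, 0, 0, 0, 0, 0]]
  ]
}}

```text
time_s: 19.15
position: [553.1, 53.9, 120.3]
eef_rot: [-1.917, -2.488, 0.001]
contact_force: [0.1, 0.0, -2.4]
grip_width: 39.5
grip_force: 40.0
```

Call:
{"op": "drive_tool", "data": {
  "targets": [
    [[0, 0, -0.006, 0, 0, 0], [0, 0, -0.006, 0, 0, 0], [0, 0, 0, 0, 0, 0]]
  ]
}}

```text
time_s: 19.45
position: [553.0, 53.8, 115.4]
eef_rot: [-1.917, -2.488, 0.001]
contact_force: [0.2, -0.5, -1.6]
grip_width: 39.8
grip_force: 40.0
```

Call:
{"op": "drive_tool", "data": {
  "targets": [
    [[0, 0, -0.005, 0, 0, 0], [0, 0, -0.005, 0, 0, 0], [0, 0, 0, 0, 0, 0]]
  ]
}}

```text
time_s: 19.75
position: [553.3, 54.0, 112.0]
eef_rot: [-1.917, -2.488, 0.001]
contact_force: [-1.2, -0.7, 4.4]
grip_width: 39.6
grip_force: 40.0
```

Call:
{"op": "drive_tool", "data": {
  "targets": [
    [[0, 0, -0.004, 0, 0, 0], [0, 0, -0.003, 0, 0, 0], [0, 0, 0, 0, 0, 0]]
  ]
}}

```text
time_s: 20.05
position: [553.4, 54.0, 109.3]
eef_rot: [-1.917, -2.488, 0.0]
contact_force: [-2.6, -0.1, 7.3]
grip_width: 40.0
grip_force: 40.0
```

Call:
{"op": "drive_tool", "data": {
  "targets": [
    [[0, 0, 0, 0, 0, -0.2], [0, 0, 0, 0, 0, -0.2], [0, 0, 0, 0, 0, 0]]
  ]
}}

```text
time_s: 20.35
position: [554.0, 54.0, 109.7]
eef_rot: [2.171, 2.27, 0.001]
contact_force: [-1.4, 0.4, 6.2]
grip_width: 39.5
grip_force: 40.0
```

```bash
python3 -c "
from dl import *
s=env.observe();print(s['position'],s['contact_force'],s['ft_torque'])
delta([553.2,54,109],pose(30,0))"
```

```text
[554.04855304  54.02740648 109.70571424] [-1.35784023  0.44854914  6.2075155 ] [-0.08706327  0.15341581 -0.02700571]
dpos [-0.8 -0.  -0.7] scaled [-0.0021 -0.0001 -0.0018] rot deg [ 2.000e-02  6.000e-02 -6.256e+01] scaled [ 1.000e-03  2.000e-03 -2.085e+00]
```

Call:
{"op": "drive_tool", "data": {
  "targets": [
    [[-0.001, 0, -0.0015, 0, 0, -0.2], [0, 0, 0, 0, 0, -0.2], [0, 0, 0, 0, 0, -0.2], [0, 0, 0, 0, 0, -0.2], [0, 0, 0, 0, 0, -0.2], [0, 0, 0, 0, 0, 0]]
  ]
}}

```text
time_s: 20.95
position: [553.9, 54.0, 109.2]
eef_rot: [2.685, 1.631, 0.003]
contact_force: [-0.4, 0.3, 7.0]
grip_width: 39.5
grip_force: 40.0
```

Call:
{"op": "drive_tool", "data": {
  "targets": [
    [[0, 0, 0, 0, 0, -0.2], [0, 0, 0, 0, 0, -0.2], [0, 0, 0, 0, 0, -0.2], [0, 0, 0, 0, 0, -0.2], [0, 0, 0, 0, 0, -0.2], [0, 0, 0, 0, 0, -0.1], [0, 0, 0, 0, 0, 0]]
  ]
}}

```text
time_s: 21.65
position: [553.8, 54.1, 109.2]
eef_rot: [-3.036, -0.804, -0.004]
contact_force: [-1.2, 0.0, 7.1]
grip_width: 39.7
grip_force: 40.0
```

```bash
python3 -c "
from dl import *
s=env.observe();print(s['position'],s['contact_force'],s['ft_torque'])
delta([553.2,54,112],pose(30,0))"
```

```text
[553.80642764  54.05770217 109.18952241] [-1.20678844  0.01718013  7.1134012 ] [-0.16484041  0.24374188 -0.05323796]
dpos [-0.6 -0.1  2.8] scaled [-0.0015 -0.0001  0.007 ] rot deg [-0.06  0.12  0.33] scaled [-0.002  0.004  0.011]
```

Call:
{"op": "drive_tool", "data": {
  "targets": [
    [[0, 0, 0, 0, 0, -0.03], [0, 0, 0.005, 0, 0, 0], [0, 0, 0.005, 0, 0, 0], [0, 0, 0, 0, 0, 0]]
  ]
}}

```text
time_s: 22.05
position: [553.5, 53.9, 112.9]
eef_rot: [-3.042, -0.783, -0.003]
contact_force: [0.8, -0.6, 2.9]
grip_width: 39.9
grip_force: 40.0
```

Call:
{"op": "drive_tool", "data": {
  "targets": [
    [[0, 0, 0.003, 0, 0, 0], [0, 0, 0, 0, 0, 0]]
  ]
}}

```text
time_s: 22.25
position: [553.3, 53.8, 113.3]
eef_rot: [-3.042, -0.783, -0.002]
contact_force: [3.9, -0.6, -2.2]
grip_width: 40.0
grip_force: 40.0
```

The pins have risen into their pockets: the upward pull is resisted at about 5 mm below the mouth. I'll release and retreat upward.

Call:
{"op": "drive_tool", "data": {
  "targets": [
    [[0, 0, -0.0015, 0, 0, 0], [0, 0, 0, 0, 0, 0], [0, 0, 0, 0, 0, 0], [0, 0, 0, 0, 0, 0], [0, 0, 0, 0, 0, 0], [0, 0, 0, 0, 0, 0]]
  ],
  "jaw": -1
}}

```text
time_s: 22.85
position: [552.7, 53.9, 113.0]
eef_rot: [-3.042, -0.783, 0.0]
contact_force: [-0.1, -0.1, -1.0]
grip_width: 84.1
grip_force: 0.0
```

Call:
{"op": "drive_tool", "data": {
  "targets": [
    [[0, 0, 0.03, 0, 0, 0], [0, 0, 0.06, 0, 0, 0], [0, 0, 0.1, 0, 0, 0], [0, 0, 0.1, 0, 0, 0], [0, 0, 0, 0, 0, 0], [0, 0, 0, 0, 0, 0]]
  ]
}}

```text
time_s: 23.45
position: [553.4, 53.9, 230.7]
eef_rot: [-3.042, -0.783, -0.005]
contact_force: [-1.0, -0.4, -1.0]
grip_width: 87.8
grip_force: 0.0
```

```bash
python3 -c "
from dl import *
s=env.observe();print(s['position'],s['contact_force'],s['grip_width'])
im=grab('wrist','w10');c=cam('wrist',s);pr=proj(c,[[553.3,54,141],[553.3,54,55]]);print(pr)
u,v=pr[0].astype(int);cv2.imwrite('pics/c10.png',cv2.resize(im[max(0,v-110):v+70,u-120:u+120],None,fx=3,fy=3))"
```

```text
[553.36981679  53.94472238 230.66822599] [-0.98513538 -0.41304227 -1.00002938] 87.83242965078836
[[320.88546062 244.9602222 ]
 [320.7310113  217.12116286]]
```

View pics/c10.png

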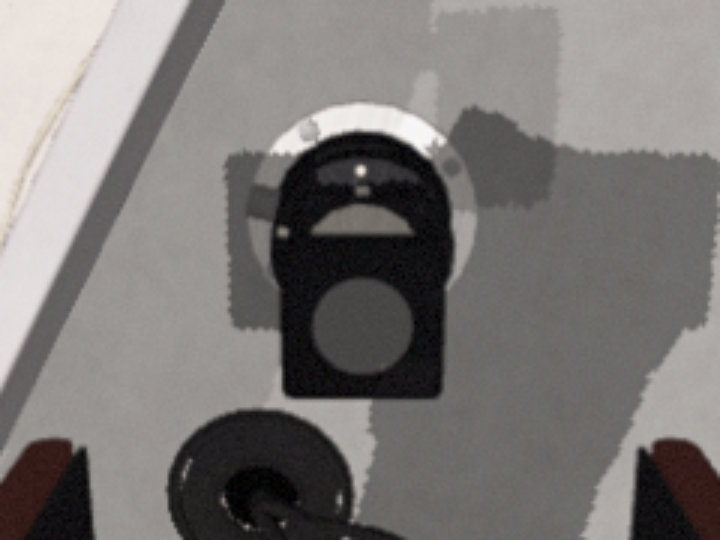

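The unit stands straight in the socket. Its rib (361,191) lines up with the pocket dot (361,172), about 75° from the slot bar (283,232). The gripper is clear, so I'm handing in.

```bash
python3 -c "
from workcell import env
print(env.job_done())"
```

```text
the job is handed in; nothing more can be done
None
```

The lamp unit is out of the tray and fitted in the base: it stands upright, about 75° clockwise from the slots with its pins sprung up into the pockets, and the gripper is clear; I handed the job in at about 23.5 s with no verdict returned.

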